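# Index a portioning carousel to its next hole

### The job

The portioning carousel is locked with an empty pocket under its funnel. With the fingertips, press the red indexing plunger down to free the table and swing the table round by one hole, so that the open bowl next to the funnel (not the lidded one on its other side) comes under the spout; then let the plunger spring back up into that hole, so that the table is locked again. Grasp, squeeze and force nothing: leave every bowl untouched in its pocket and the things standing around where they are.

Things in the scene. Friction and masses are not known exactly. Their poses are not given: they have to be found in the camera images.
- base: Fixed base: grey disc, 260 mm wide, with a silver index ring, 344 mm wide, 34 to 40 mm above the worktop, with six brass-edged holes 60 degrees apart. Origin on the worktop on the table's axis; x points at the pillar (212 mm off, 231 mm high, 15 mm thick) and the funnel (95 mm off, 116 mm wide, top 227 mm above the worktop, stopper rod to 271 mm).
- spout (a point): Lower end of the steel funnel's spout, 17 mm across, 118 mm above the worktop, fixed, 95 mm from the table's axis.
- table_centre (a point): Centre of the round wooden turntable's top face (280 mm wide, 52 mm above the worktop), on its vertical axis; its axes turn with the table. Six ring-shaped pockets (rims 6 mm high) lie 95 mm from the axis, 60 degrees apart. A steel ear sticks out along the table's -x.
- ear (a point): Top face of the table's steel ear under the plunger, 54 mm above the worktop, 185 mm from the axis. The ear is 76 mm wide, ends 208 mm from the axis and carries, on both sides of the plunger, an upright steel guard plate: 4 mm thick, 30 mm along the radius, rounded top 106 mm above the worktop, inner faces 34 mm from the plunger's axis. A finger between them can push the ear round.
- table (a joint): Turn of the table about the vertical, rad; 0 at the start (locked in a hole, play about 0.01), positive counterclockwise seen from above. Holes at every 1.047 (60 degrees), so the two next ones are at +1.047 and -1.047. Light: about 1 to 5 N at the ear turns it.
- plunger_top (a point): Centre of the top of the plunger's red cap (38 mm diameter, flat), 87 mm above the worktop when out, 185 mm from the table's axis along the table's -x; it rides on the ear. The stem runs down past the ring's edge to a foot whose pin stands up into the ring's hole from below.
- plunger (a joint): How far the plunger is pressed down, m: 0 = sprung fully up, pin in a hole; 0.013 = end stop. The pin is clear of the hole and the table free from about 0.0095 on. Spring 3 N at 0, 7 N at the stop. Between holes a released plunger rides at about 0.009 against the ring's underside; within about 1.5 degrees of a hole it snaps up by itself.
- open_bowl_1: Open beige pinch bowl, 85 mm wide, 40 mm high, origin at the centre of its underside. Loose, in the pocket on one side of the funnel, one hole (60 degrees) away; which side varies. This one must come under the spout.
- lidded_bowl_1: The same bowl with a flat cork lid with a small knob (53 mm high in all), loose in the pocket on the other side of the funnel. Must not come under the spout. Origin as above.
- open_bowl_2: Open bowl as above, loose, two holes from the funnel, on one side. Stays in its pocket.
- lidded_bowl_2: Lidded bowl as above, loose, two holes from the funnel, on the other side. Stays in its pocket.
- salt_shaker: Salt shaker, 44 mm wide, 90 mm high, loose, beside the carousel at the front left; origin at the centre of its underside. Leave it alone.
- teaspoon: Teaspoon, 138 x 28 x 12 mm, lying loose at the front right; origin at the middle of its underside. Leave it alone.
- butter: Packet of butter, 73 x 102 x 37 mm, loose, right of the carousel; origin at the centre of its underside. Leave it alone.

How it is judged (in metres and radians):
On the way, in this order (a step that is already met when the one before it is completed fails the run):
1. the plunger is pressed in and the table freed, still at its old hole (value of joint plunger above 0.009 m and value of joint table between -0.15 and 0.15 rad), for 0.05 s.
2. the table has turned the open bowl beside the funnel to the spout (horizontal distance between open_bowl_1 and spout below 0.015 m), for 0.05 s.
At the end, for the whole second after the job is handed in: Table at rest 60 degrees (within 1.5) from its start; the open bowl from beside the funnel within 8 mm of the spout's axis; plunger up within 2 mm, pin in the hole; all bowls in their pockets (within 4 mm of the table top); shaker, teaspoon and butter moved less than 15 mm (horizontal distance between open_bowl_1 and spout below 0.008 m and value of joint plunger below 0.002 m and (value of joint table between 1.02 and 1.075 rad or value of joint table between -1.075 and -1.02 rad) and velocity of joint table between -0.05 and 0.05 rad/s and z of each of open_bowl_1, lidded_bowl_1, open_bowl_2, lidded_bowl_2 in the frame of table_centre below 0.004 m and distance of each of salt_shaker, teaspoon, butter from where it was at the start of the episode below 0.015 m); the robot touches nothing.
It fails at once if the plunger, the table or its base is squeezed or forced (contact force between the fingers and base above 50 N).
It fails at once if the table is turned the wrong way: the lidded bowl comes to the funnel (horizontal distance between lidded_bowl_1 and spout below 0.06 m).
It fails at once if the table is turned well past the next hole (value of joint table above 1.4 rad or value of joint table below -1.4 rad).
It fails at once if a bowl is lifted, knocked out of its pocket or pushed by the fingers (z of any of open_bowl_1, lidded_bowl_1, open_bowl_2, lidded_bowl_2 in the frame of table_centre above 0.012 m or contact force between the fingers and open_bowl_1 above 3 N or contact force between the fingers and lidded_bowl_1 above 3 N or contact force between the fingers and open_bowl_2 above 3 N or contact force between the fingers and lidded_bowl_2 above 3 N).
It fails at once if the salt shaker, teaspoon or butter is knocked away (distance of any of salt_shaker, teaspoon, butter from where it was at the start of the episode above 0.02 m).
It also fails if it takes over 40 s, if anything falls off the work surface, if the arm or the gripper's body presses on something with over 40 N, if the wrist force passes 120 N, or if a joint passes its speed limit or range.

### The arm

A 6-joint arm with a two-finger parallel gripper is mounted at the origin on a cart in front of the work surface, level with it; the furniture and walls round the work are solid. World frame = base frame: x ahead of the robot, y to its left, z up, the work surface at z = 0. Lengths are in mm, angles in rad, forces in N, time in s.
With the tool pointing down it reaches from about 400 to 925 mm from the base axis. Payload 12.5 kg.
Tool frame: the origin (TCP) lies midway between the tips of the shut fingers; the grasp point (between the pads) lies 19 mm behind it; z points along the fingers, y is the line along which they close (so a half turn about z gives the same grasp; the last joint's range is limited). The gripper opens to 95 mm and grips with 3 to 60 N. Pads are 20 mm wide; open, the fingers measure 119 mm over their backs; the gripper's body (75 mm by 180 mm) begins 59 mm behind the grasp point.
Start: joints at [1.099, 0.491, 1.559, -0, 1.092, -0.106], TCP at [223.545, 583.673, 214.661] pointing down, gripper open.
Joint ranges: [-3.1, 3.1], [-0.84, 2.19], [0.05, 2.79], [-1.13, 4.28], [0.06, 2.93], [-2.69, 2.69]. Speed limits (rad/s): [2.22, 2.22, 2.79, 3.14, 3.14, 3.14].

### API

Orientations are given as [roll, pitch, yaw] about the fixed x, y, z axes, in that order (R = Rz(yaw) Ry(pitch) Rx(roll)).
In Python, from cell import readout, eyes, env gives the robot as it stands.
- The arm moves only by the tool move_arm, never from a script. Its argument "plan" is a list of rows, each a list of 3 entries, a list of its own where there are three numbers: the turn, a rotation vector about the tool's x, y, z in degrees, then the shift along the tool's x, y, z in m, then the gripper command: -1 is shut, 1 is fully open, values between are in proportion. In form: [[[ax, ay, az], [x, y, z], jaw], ...]. A call has 1 to 5 rows; each row is the pose to reach, as a shift and turn from the pose commanded when the call began, along the tool's axes at that moment; what a row does not reach only later rows make up. A row lasts 1/8 s, in which the tool goes at most 62.5 mm and 10.7 degrees, less where a joint would pass 70% of its speed; a pose out of reach is approached as far as the arm can. A call with a gripper value outside its range is refused whole. The fingers move at their own pace and stop on an object; the grip force is fixed at half the most. Time passes only in rows, so rows that repeat a pose let the fingers close. It gives the time, the measured TCP pose, the force, the opening and the grip force at its end, in the units of the state.
- readout.state(): the state, without advancing time (a new reading comes with each control period).
- eyes.read_camera(name): name is "side" or "top"; returns a dict with "img" (480x640x3 uint8, red, green, blue), "K" (3x3 intrinsics, pixels), "extrinsics" (4x4, takes a point from camera to world coordinates). Camera axes: x right, y up, looking along -z (the intrinsics and any distortion apply to the point x, -y, -z); pixel columns grow to the right and rows downward; lengths in mm; the calibration is good to about 2 mm. A picture is of the moment at which its call begins. There is no depth.
- env.job_done(): hands the job in; it is judged then, once.
Trained networks look in a picture, given as the dict that the camera call returned (one of the last four; its "shot" number tells which), for a name from the list of things; names that differ only in an ending like _2 or _b are one class to them, and where a whole thing is asked for, a point or a joint stands for the part that bears it (a point fixed in the world has none). Each returns a list of dicts, best first, with "score" (0 to 1); they miss things now and then, are a little off and sometimes report something else, mostly with a low value. They report only what shows in the picture. A call takes as long as a camera call.
- eyes.cut_out(picture, name): "mask" (480x640 bool, what is visible of it) and "uv" ([column, row] in pixels, amid what is visible of it).
The state is a dict: "t": time; "joints": joint angles; "qvel": joint speeds; "tau": joint torques, N m; "eef_pos": TCP position; "tcp_rot": TCP orientation; "ft_force": force on the tool from outside, world axes, zero at the start; "moment": the same for the moment, N m; "opening": opening from 0.0 (shut) to 1.0 (fully open); "grip_force": force on a finger pad.
Only numpy, scipy, OpenCV 4.12 (cv2) and the standard library are available. Lean on these libraries where they do the work, as an engineer would, in place of code of your own. Each camera call takes 0.05 s, during which the arm holds its last target. There are 200 camera calls.

## Working session

There is one attempt and no reset: what is moved stays moved. The work goes in short steps, Python scripts to look and compute and a tool call to move; the robot and the scene stay as the last step left them, time stands still between calls to the robot, and variables do not carry over. Pictures are saved under pics/ and viewed, at most 10 in all, crops included, and the job is handed in when it is done.

Besides the shell and the picture viewer there is one more tool, called after "Emit:" as name(argument=value, ...) on one line, values as JSON. move_arm: Moves the arm, as the interface text tells. Its arguments: {"type":"object","properties":{"plan":{"type":"array","items":{"type":"array"}}},"required":["plan"]}

```bash
mkdir -p pics; python3 - <<'E'
from cell import readout, eyes
import cv2, numpy as np
for n in("top","side"):
    p=eyes.read_camera(n); cv2.imwrite(f"pics/{n}0.png",p["img"][:,:,::-1])
    np.savez(f"{n}.npz",K=p["K"],E=p["extrinsics"]); print(n,p.keys(),p["K"].tolist(),np.round(p["extrinsics"],3).tolist())
    for nm in("plunger_top","open_bowl_1","lidded_bowl_1","salt_shaker","table_centre","base"):
        print(nm,[(round(d["score"],2),np.round(d["uv"]).tolist(),int(d["mask"].sum())) for d in eyes.cut_out(p,nm)][:3])
s=readout.state();print(s)
E
```

```text
top dict_keys(['img', 'K', 'extrinsics', 'shot']) [[556.8848573599898, 0.0, 323.2271150933417], [0.0, 556.8848573599898, 246.1083510752419], [0.0, 0.0, 1.0]] [[-0.012, 0.988, -0.152, 362.367], [-1.0, -0.01, 0.018, 6.231], [0.017, 0.152, 0.988, 1357.381], [0.0, 0.0, 0.0, 1.0]]
plunger_top [(0.56, [305.0, 300.0], 196), (0.55, [414.0, 211.0], 1374), (0.39, [298.0, 243.0], 6538)]
open_bowl_1 [(0.63, [336.0, 241.0], 1006), (0.58, [331.0, 200.0], 987)]
lidded_bowl_1 [(0.61, [261.0, 208.0], 1078), (0.56, [266.0, 247.0], 1056)]
salt_shaker [(0.74, [202.0, 295.0], 299), (0.45, [296.0, 224.0], 13202)]
table_centre [(0.63, [301.0, 245.0], 6564)]
base [(0.71, [297.0, 224.0], 12959), (0.39, [199.0, 296.0], 346)]
side dict_keys(['img', 'K', 'extrinsics', 'shot']) [[440.1427288573517, 0.0, 327.1924538504429], [0.0, 440.1427288573517, 238.8818647515558], [0.0, 0.0, 1.0]] [[0.869, 0.237, -0.435, 149.472], [-0.495, 0.447, -0.745, -665.774], [0.017, 0.863, 0.506, 542.457], [0.0, 0.0, 0.0, 1.0]]
plunger_top [(0.46, [270.0, 248.0], 138)]
open_bowl_1 [(0.67, [391.0, 236.0], 872), (0.63, [355.0, 248.0], 10
[... 224 characters left out ...]
0710), (0.38, [325.0, 246.0], 5100)]
{'t': 0.7, 'joints': array([ 1.09940338e+00,  4.90891550e-01,  1.55892934e+00, -2.08159966e-05,
        1.09169973e+00, -1.05617434e-01]), 'qvel': array([-0.00222572,  0.0001317 , -0.00055228,  0.00081709, -0.0001048 ,
        0.00143377]), 'tau': array([ 3.37445599e-04, -6.12340164e+01, -2.58403766e+01,  6.93286001e-02,
        4.44577716e-02,  1.47043363e-05]), 'eef_pos': array([223.54070589, 583.65860114, 214.6560768 ]), 'tcp_rot': array([3.14152297e+00, 2.59639110e-05, 2.77582673e+00]), 'ft_force': array([-0.23102114, -0.52292049, -0.21974896]), 'moment': array([-0.06125395,  0.04437679,  0.01209386]), 'grip_force': 0.0, 'opening': 1.0068726236885759}
```

View pics/top0.png

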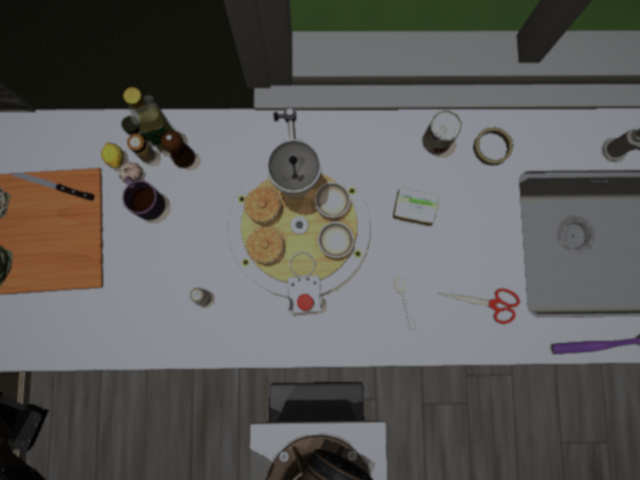

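View pics/side0.png

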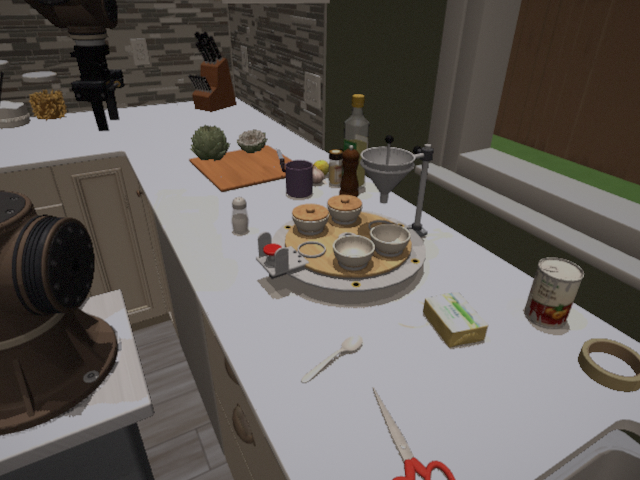

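```bash
cat > h.py <<'E'
import numpy as np
def ray(n,uv,z):
    d=np.load(f"{n}.npz");K,E=d["K"],d["E"]
    c=np.linalg.inv(K)@[uv[0],uv[1],1.]; v=E[:3,:3]@[c[0],-c[1],-c[2]]; o=E[:3,3]
    return (o+v*(z-o[2])/v[2])[:2]
E
python3 - <<'E'
from h import *
for n,uv,z in [("top",(305,300),87),("side",(270,248),87),("top",(336,241),80),("top",(331,200),80),("top",(261,208),100),("top",(266,247),100),("side",(391,236),80),("side",(355,248),80),("side",(349,204),85),("side",(309,213),85),("top",(202,295),60),("side",(240,216),50)]: print(n,uv,ray(n,uv,z).round(1))
E
```

```text
top (305, 300) [434.5  25.6]
side (270, 248) [424.1  27.3]
top (336, 241) [570.8 -47.3]
top (331, 200) [668.6 -37.1]
top (261, 208) [646.3 125.2]
top (266, 247) [555.2 113.4]
side (391, 236) [672.2 -37.2]
side (355, 248) [578.6 -42.2]
side (349, 204) [670.1 126.5]
side (309, 213) [564.  129.1]
top (202, 295) [450.3 264.6]
side (240, 216) [441.3 253.1]
```

The pictures show the red cap at top (305,302) and side (272,249). The open bowls are on the right (−y), at top (332,201), and the lidded ones are on the left. So the table has to turn counterclockwise (+60°), which takes the ear toward −y. The teaspoon is at top (404,305), and I'll check its clearance from the ear.

```bash
python3 - <<'E'
from h import *
import cv2
for n,box in (("top",(285,325,285,320)),("side",(255,285,235,262))):
    im=cv2.imread(f"pics/{n}0.png").astype(int); x0,x1,y0,y1=box
    s=im[y0:y1,x0:x1]; m=(s[...,2]-np.maximum(s[...,0],s[...,1])>60)
    v,u=np.nonzero(m); c=(u.mean()+x0,v.mean()+y0); e=((u.min()+u.max())/2+x0,(v.min()+v.max())/2+y0)
    print(n,m.sum(),c,e,ray(n,c,85).round(1))
# ring brass holes in the top view -> centre
im=cv2.imread("pics/top0.png"); h=cv2.cvtColor(im,cv2.COLOR_BGR2HSV)
m=((h[...,0]>18)&(h[...,0]<32)&(h[...,1]>130)).astype(np.uint8)
k,l,st,ce=cv2.connectedComponentsWithStats(m)
for i in range(1,k):
    if 220<ce[i][0]<380 and 150<ce[i][1]<320 and st[i][4]<60: print(ce[i].round(1),st[i][4],ray("top",ce[i],40).round(1))
print("hub?",ray("top",(300,225),60),"spoon",ray("top",(398,285),5),ray("top",(413,329),5),"pillar",ray("top",(292,135),0))
E
```

```text
top 176 (np.float64(304.65909090909093), np.float64(301.8238636363636)) (np.float64(305.0), np.float64(302.0)) [430.4  26.5]
side 142 (np.float64(270.7464788732394), np.float64(248.4718309859155)) (np.float64(271.5), np.float64(249.0)) [425.9  28. ]
[350. 191.] 1 [700.2 -85.1]
hub? [613.30802005  36.56105933] spoon [ 472.93593594 -199.903287  ] [ 366.47111348 -232.61986437] pillar [857.9793896   56.86625121]
```

Emit:
move_arm(plan=[[[0, 0, -10.5], [0, 0, 0], -1], [[0, 0, -20.96], [0, 0, 0], -1], [[0, 0, -20.96], [0, 0, 0], -1]])

```text
t: 1.08
eef_pos: [223.6, 583.7, 214.7]
tcp_rot: [3.141, 0.0, 3.14]
ft_force: [0.1, -0.2, -0.5]
opening: 0.739
grip_force: 0.0
```

Emit:
move_arm(plan=[[[0, 0, 0], [-0.021, -0.056, 0], -1], [[0, 0, 0], [-0.042, -0.112, 0], -1], [[0, 0, 0], [-0.063, -0.168, 0], -1], [[0, 0, 0], [-0.084, -0.224, 0], -1], [[0, 0, 0], [-0.105, -0.28, 0], -1]])

```text
t: 1.7
eef_pos: [329.0, 302.0, 214.9]
tcp_rot: [3.141, 0.001, 3.137]
ft_force: [1.2, -0.3, 0.2]
opening: 0.22
grip_force: 0.0
```

Emit:
move_arm(plan=[[[0, 0, 0], [-0.021, -0.056, 0], -1], [[0, 0, 0], [-0.042, -0.112, 0], -1], [[0, 0, 0], [-0.063, -0.168, 0], -1], [[0, 0, 0], [-0.084, -0.224, 0.02], -1], [[0, 0, 0], [-0.101, -0.277, 0.07], -1]])

```text
t: 2.33
eef_pos: [428.3, 33.6, 153.7]
tcp_rot: [-3.141, 0.005, 3.135]
ft_force: [1.1, 0.8, -0.7]
opening: 0.002
grip_force: 0.0
```

```bash
python3 - <<'E'
from cell import readout, eyes
import cv2, numpy as np
print(readout.state()["eef_pos"])
a=[]
for n in("top","side"):
    p=eyes.read_camera(n)["img"][:,:,::-1]
    c=p[210:330,225:385] if n=="top" else p[150:300,200:400]
    a.append(cv2.resize(c,(390,400) ,interpolation=cv2.INTER_CUBIC))
cv2.imwrite("pics/b.png",np.hstack(a))
E
```

```text
[428.27908725  33.57957163 153.70724146]
```

View pics/b.png

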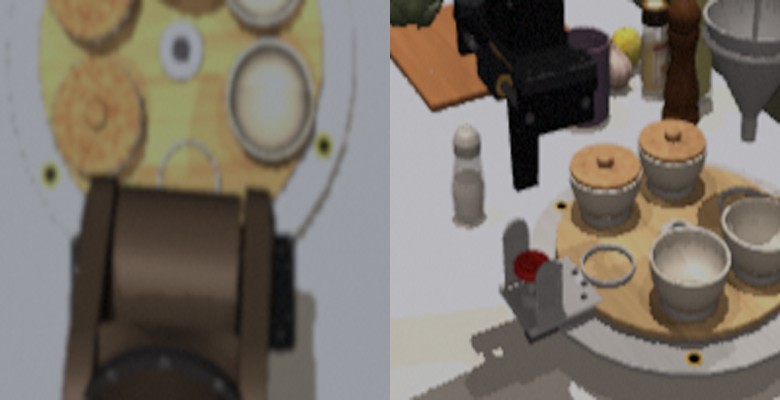

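Emit:
move_arm(plan=[[[0, 0, 0], [0, 0, 0], -1], [[0, 0, 0], [0, 0, 0.02], -1], [[0, 0, 0], [0, 0, 0.04], -1], [[0, 0, 0], [0, 0, 0.052], -1], [[0, 0, 0], [0, 0, 0.052], -1]])

```text
t: 3.05
eef_pos: [426.5, 36.5, 101.3]
tcp_rot: [3.141, -0.0, -3.141]
ft_force: [-0.1, 0.8, 1.1]
opening: 0.007
grip_force: 0.0
```

Emit:
move_arm(plan=[[[0, 0, 0], [0, 0, 0.004], -1], [[0, 0, 0], [0, 0, 0.008], -1], [[0, 0, 0], [0, 0, 0.012], -1], [[0, 0, 0], [0, 0, 0.0155], -1], [[0, 0, 0], [0, 0, 0.0165], -1]])

```text
t: 3.68
eef_pos: [426.7, 35.8, 84.6]
tcp_rot: [3.142, 0.0, 3.142]
ft_force: [-0.4, 0.5, 3.4]
opening: 0.009
grip_force: 1.7
```

Emit:
move_arm(plan=[[[0, 0, 0], [0, 0, -0.005], -1], [[0, 0, 0], [-0.003, -0.009, -0.005], -1], [[0, 0, 0], [-0.003, -0.009, 0], -1], [[0, 0, 0], [-0.003, -0.009, 0.005], -1], [[0, 0, 0], [-0.003, -0.009, 0.0085], -1]])

```text
t: 4.3
eef_pos: [430.2, 26.7, 76.0]
tcp_rot: [-3.142, 0.001, 3.141]
ft_force: [3.0, -0.2, 6.0]
opening: 0.0
grip_force: 3.0
```

Emit:
move_arm(plan=[[[0, 0, 0], [0, 0, 0.001], -1], [[0, 0, 0], [0, 0, 0.001], -1]])

```text
t: 4.55
eef_pos: [430.2, 26.8, 75.1]
tcp_rot: [-3.142, 0.001, -3.142]
ft_force: [2.5, -0.5, 6.0]
opening: 0.007
grip_force: 3.1
```

Emit:
move_arm(plan=[[[0, 0, 0], [-0.0009, -0.0096, 0], -1], [[0, 0, 0], [-0.0023, -0.0192, 0], -1], [[0, 0, 0], [-0.0041, -0.0287, 0], -1], [[0, 0, 0], [-0.0065, -0.0381, 0], -1], [[0, 0, 0], [-0.0094, -0.0474, 0], -1]])

```text
t: 5.18
eef_pos: [438.8, -20.7, 75.0]
tcp_rot: [3.141, -0.001, -3.141]
ft_force: [0.8, 1.7, 5.6]
opening: 0.006
grip_force: 3.1
```

```bash
python3 - <<'E'
from cell import readout, eyes
import cv2, numpy as np
s=readout.state();print(s["eef_pos"],s["ft_force"],s["moment"])
a=[]
for n in("top","side"):
    p=eyes.read_camera(n)["img"][:,:,::-1]
    c=p[150:270,225:385] if n=="top" else p[170:320,220:420]
    a.append(cv2.resize(c,(390,400) ,interpolation=cv2.INTER_CUBIC))
cv2.imwrite("pics/c.png",np.hstack(a))
E
```

```text
[438.759738   -20.65555324  74.97746578] [0.82823907 1.7276966  5.63602586] [0.20260167 0.02499775 0.0461765 ]
```

View pics/c.png

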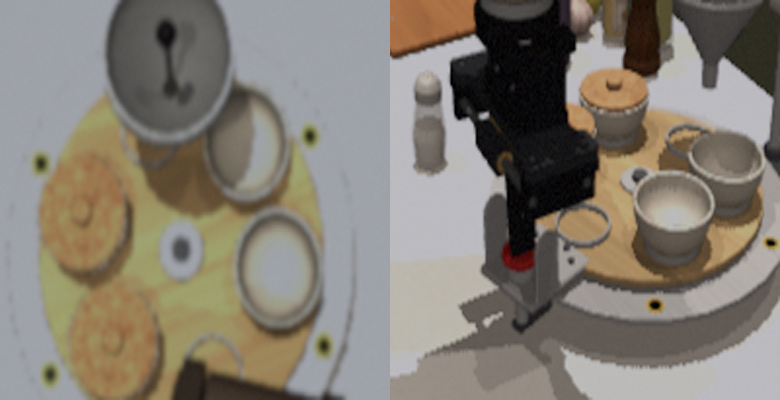

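The table is turning the right way: in the picture the bowls have swung counterclockwise, and the finger is still on the red cap between the guards.

Emit:
move_arm(plan=[[[0, 0, 0], [-0.0045, -0.0121, 0], -1], [[0, 0, 0], [-0.0099, -0.0238, 0], -1], [[0, 0, 0], [-0.0161, -0.0351, 0], -1], [[0, 0, 0], [-0.0231, -0.046, 0], -1], [[0, 0, 0], [-0.0308, -0.0563, 0], -1]])

```text
t: 5.9
eef_pos: [469.6, -76.9, 74.9]
tcp_rot: [3.141, -0.001, -3.141]
ft_force: [-0.0, 1.4, 5.9]
opening: 0.004
grip_force: 3.1
```

Emit:
move_arm(plan=[[[0, 0, 0], [-0.0085, -0.0098, 0], -1], [[0, 0, 0], [-0.0175, -0.019, 0], -1], [[0, 0, 0], [-0.0272, -0.0275, 0], -1], [[0, 0, 0], [-0.0349, -0.0335, 0], -1], [[0, 0, 0], [-0.0429, -0.039, 0], -1]])

```text
t: 6.52
eef_pos: [512.5, -115.8, 74.9]
tcp_rot: [3.141, -0.001, -3.141]
ft_force: [-0.3, 0.6, 6.7]
opening: 0.001
grip_force: 3.1
```

```bash
cat > look.py <<'E'
from cell import readout, eyes
import cv2, numpy as np, sys
s=readout.state();print(s["eef_pos"],s["ft_force"])
a=[]
for n in("top","side"):
    p=eyes.read_camera(n)
    if n=="top":
        from h import ray
        print([(round(d["score"],2),ray("top",d["uv"],80).round(1).tolist()) for d in eyes.cut_out(p,"open_bowl_1")],[(round(d["score"],2),ray("top",d["uv"],100).round(1).tolist()) for d in eyes.cut_out(p,"lidded_bowl_1")])
    p=p["img"][:,:,::-1]
    c=p[150:290,225:385] if n=="top" else p[170:320,220:420]
    a.append(cv2.resize(c,(390,400) ,interpolation=cv2.INTER_CUBIC))
cv2.imwrite(sys.argv[1],np.hstack(a))
E
python3 look.py pics/d.png
```

```text
[ 512.50217252 -115.81013834   74.88365552] [-0.31339229  0.61141843  6.67453177]
[(0.6, [654.3, -45.6]), (0.52, [684.0, 15.6])] [(0.82, [573.3, 121.9]), (0.7, [516.2, 45.5])]
```

View pics/d.png

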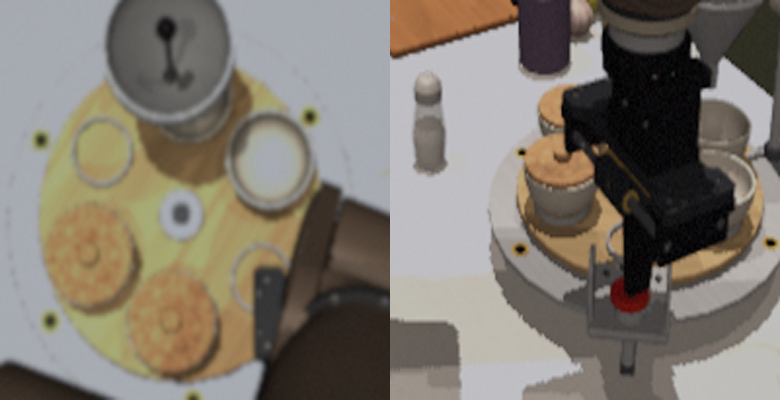

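The side picture shows the finger centred on the cap between the guards. The table is at about 52°, with open_bowl_1 coming in under the funnel.

Emit:
move_arm(plan=[[[0, 0, 0], [-0.0082, -0.0051, 0], -1], [[0, 0, 0], [-0.0138, -0.0082, 0], -1], [[0, 0, 0], [-0.0181, -0.0105, 0], -1], [[0, 0, 0], [-0.0181, -0.0105, 0], -1]])

```text
t: 7.22
eef_pos: [531.0, -126.4, 75.0]
tcp_rot: [3.141, -0.0, -3.141]
ft_force: [-0.6, -0.7, 5.4]
opening: 0.009
grip_force: 3.1
```

Emit:
move_arm(plan=[[[0, 0, 0], [0, 0, -0.003], -1], [[0, 0, 0], [0, 0, -0.006], -1], [[0, 0, 0], [0, 0, -0.006], -1]])

```text
t: 7.6
eef_pos: [530.5, -126.1, 80.8]
tcp_rot: [3.141, -0.001, -3.141]
ft_force: [-0.0, -0.6, 0.6]
opening: -0.002
grip_force: 0.0
```

```bash
python3 look.py pics/e.png; python3 - <<'E'
from cell import eyes
from h import *
p=eyes.read_camera("side"); im=p["img"].astype(int); s=im[200:340,230:420]
m=s[...,0]-np.maximum(s[...,1],s[...,2])>60
v,u=np.nonzero(m); print(m.sum(), u.min()+230,u.max()+230,v.min()+200,v.max()+200, ray("side",(u.mean()+230,v.mean()+200),76))
E
```

```text
[ 530.47418021 -126.14170015   80.81449988] [-0.00595701 -0.57747877  0.60221813]
[(0.61, [676.0, 39.7]), (0.55, [661.3, -49.3])] [(0.94, [565.0, 123.5]), (0.57, [520.7, 38.6])]
131 344 362 273 285 [ 517.73355204 -128.41228027]
```

View pics/e.png

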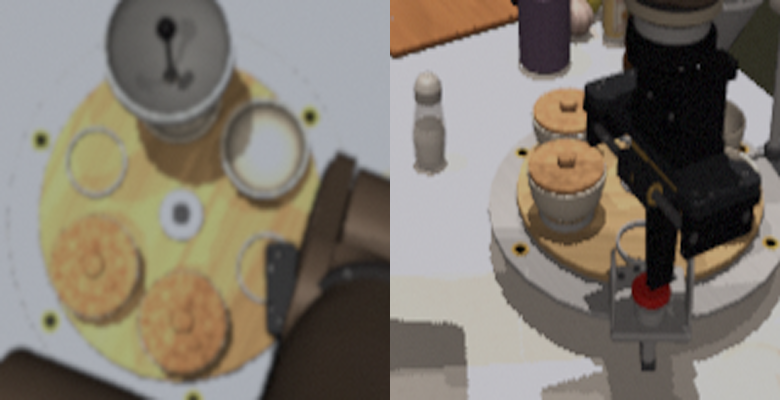

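The bowl positions put the table at about 52°: the finger slid ahead on the cap and the plunger is riding the ring. I'll raise the tip just above the cap and push the guard plate slowly until the pin snaps in.

Emit:
move_arm(plan=[[[0, 0, 0], [0, 0, -0.005], -1], [[0, 0, 0], [0, 0, -0.01], -1], [[0, 0, 0], [0, 0, -0.01], -1]])

```text
t: 8.22
eef_pos: [531.1, -126.5, 91.7]
tcp_rot: [-3.141, 0.001, -3.142]
ft_force: [-0.2, -0.1, 0.2]
opening: 0.002
grip_force: 0.0
```

Emit:
move_arm(plan=[[[0, 0, 0], [-0.0029, -0.0014, 0], -1], [[0, 0, 0], [-0.0058, -0.0028, 0], -1], [[0, 0, 0], [-0.0088, -0.0041, 0], -1]])

```text
t: 8.6
eef_pos: [539.9, -130.6, 91.0]
tcp_rot: [3.141, -0.0, -3.142]
ft_force: [-0.2, -0.7, 0.3]
opening: 0.004
grip_force: 0.0
```

Emit:
move_arm(plan=[[[0, 0, 0], [-0.003, -0.0013, 0], -1], [[0, 0, 0], [-0.0059, -0.0025, 0], -1], [[0, 0, 0], [-0.009, -0.0037, 0], -1]])

```text
t: 8.98
eef_pos: [548.9, -134.3, 91.2]
tcp_rot: [-3.142, 0.0, -3.142]
ft_force: [-0.4, -0.6, -0.4]
opening: 0.003
grip_force: 0.0
```

Emit:
move_arm(plan=[[[0, 0, 0], [-0.0015, -0.0006, 0], -1], [[0, 0, 0], [-0.003, -0.0011, 0], -1]])

```text
t: 9.22
eef_pos: [551.8, -135.4, 91.2]
tcp_rot: [-3.142, 0.0, 3.142]
ft_force: [0.7, -0.5, 0.2]
opening: 0.003
grip_force: 0.0
```

```bash
python3 look.py pics/f.png
```

```text
[ 551.80186263 -135.39633226   91.17548997] [ 0.68314362 -0.5434455   0.19312379]
[(0.63, [664.2, -42.7]), (0.47, [673.2, 46.3])] [(0.76, [560.3, 115.9]), (0.59, [521.6, 34.8])]
```

View pics/f.png

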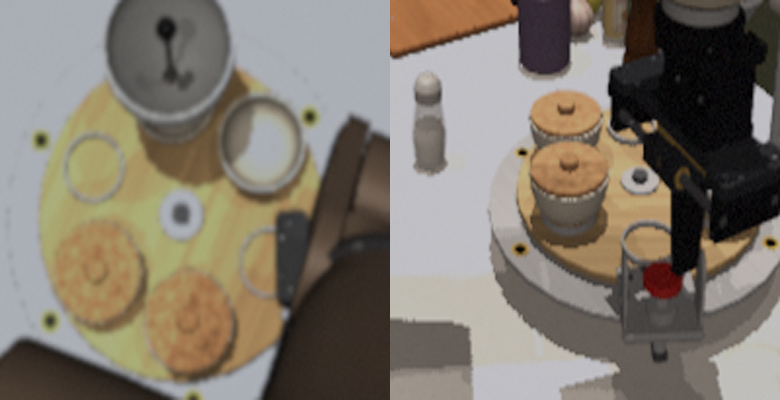

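The guard is now in contact and the table is at about 56°, so I'll carry on gently.

Emit:
move_arm(plan=[[[0, 0, 0], [-0.003, -0.0011, 0], -1], [[0, 0, 0], [-0.0061, -0.0021, 0], -1]])

```text
t: 9.68
eef_pos: [554.7, -136.2, 90.7]
tcp_rot: [3.139, -0.008, -3.141]
ft_force: [-21.2, 6.1, 12.9]
opening: 0.004
grip_force: 10.7
```

Emit:
move_arm(plan=[[[0, 0, 0], [-0.0015, -0.0005, 0], -1], [[0, 0, 0], [-0.003, -0.001, 0], -1]])

```text
t: 9.93
eef_pos: [555.4, -136.4, 90.7]
tcp_rot: [3.137, -0.013, -3.141]
ft_force: [-29.0, 7.8, 19.6]
opening: 0.008
grip_force: 15.1
```

Emit:
move_arm(plan=[[[0, 0, 0], [0.004, 0.0015, 0], -1], [[0, 0, 0], [0.009, 0.003, 0], -1], [[0, 0, 0], [0.022, 0.008, 0], -1], [[0, 0, 0], [0.022, 0.008, -0.01], -1], [[0, 0, 0], [0.022, 0.008, -0.05], -1]])

```text
t: 10.55
eef_pos: [538.2, -130.2, 140.9]
tcp_rot: [3.14, -0.003, 3.142]
ft_force: [0.0, -0.8, -0.2]
opening: 0.006
grip_force: 0.0
```

Emit:
move_arm(plan=[[[0, 0, 0], [0, 0, -0.04], -1], [[0, 0, 0], [0.05, -0.04, -0.06], -1], [[0, 0, 0], [0.09, -0.08, -0.06], -1], [[0, 0, 0], [0.09, -0.13, -0.06], -1], [[0, 0, 0], [0.09, -0.18, -0.06], -1]])

```text
t: 11.18
eef_pos: [448.6, -312.3, 202.6]
tcp_rot: [-3.14, 0.002, 3.141]
ft_force: [0.7, 0.5, -0.4]
opening: 0.003
grip_force: 0.0
```

```bash
sed -i 's/150:290,225:385/150:310,225:385/;s/\[170:320,220:420\]/[200:310,280:390]/' look.py; python3 look.py pics/g.png; python3 - <<'E'
import cv2,numpy as np
from cell import eyes
from h import *
for n,b in(("top",(320,360,230,290)),("side",(330,380,250,310))):
    im=eyes.read_camera(n)["img"].astype(int); s=im[b[2]:b[3],b[0]:b[1]]
    m=s[...,0]-np.maximum(s[...,1],s[...,2])>60; v,u=np.nonzero(m)
    if m.any(): print(n,m.sum(),u.mean()+b[0],v.mean()+b[2],[ray(n,(u.mean()+b[0],v.mean()+b[2]),z).round(1) for z in(76,85)])
E
```

```text
[ 448.57728094 -312.27992494  202.5721908 ] [ 0.71279079  0.4669416  -0.44948682]
[(0.96, [661.6, -44.6])] [(0.96, [556.7, 117.8]), (0.96, [515.8, 29.4])]
side 221 359.3574660633484 274.2579185520362 [array([ 539.1, -118.7]), array([ 531.6, -129.2])]
```

View pics/g.png

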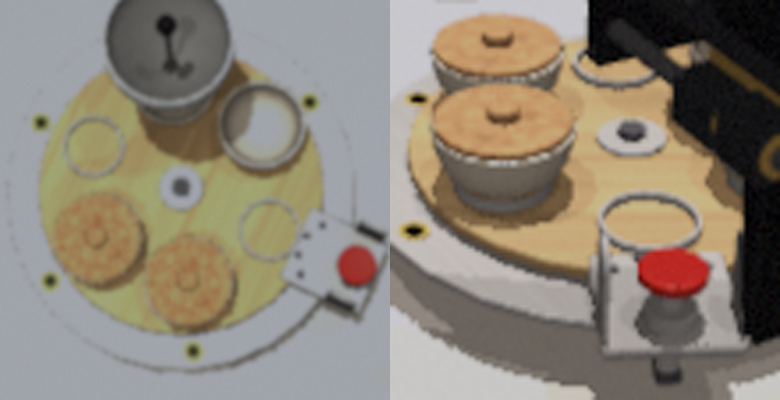

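The cap now shows at about top (371,256) and side (359,274), fully visible. I'll triangulate it to get its height and the table's angle.

```bash
python3 - <<'E'
import cv2,numpy as np
from cell import eyes
from h import *
c={}
for n,b in(("top",(345,395,235,280)),("side",(335,385,255,300))):
    im=eyes.read_camera(n)["img"].astype(int); s=im[b[2]:b[3],b[0]:b[1]]
    m=s[...,0]-np.maximum(s[...,1],s[...,2])>60; v,u=np.nonzero(m); c[n]=(u.mean()+b[0],v.mean()+b[2]); print(n,m.sum(),c[n])
for z in range(72,98,3): print(z,ray("top",c["top"],z).round(1),ray("side",c["side"],z).round(1))
C=np.array([614.5,38.5]);d=ray("top",c["top"],86)-C;print(np.hypot(*d),np.degrees(np.arctan2(d[1],d[0]))%360-183.7)
E
```

```text
top 182 (np.float64(370.9010989010989), np.float64(255.84615384615384))
side 222 (np.float64(359.3378378378378), np.float64(274.22972972972974))
72 [ 536.2 -128.6] [ 542.5 -113.9]
75 [ 535.8 -128.3] [ 540.  -117.4]
78 [ 535.4 -127.9] [ 537.5 -120.9]
81 [ 535.  -127.6] [ 535.  -124.4]
84 [ 534.6 -127.3] [ 532.5 -128. ]
87 [ 534.2 -127. ] [ 529.9 -131.5]
90 [ 533.8 -126.7] [ 527.4 -135. ]
93 [ 533.4 -126.4] [ 524.9 -138.5]
96 [ 533.  -126.1] [ 522.4 -142. ]
183.98979667347595 60.467384417404276
```

```bash
python3 -c "
from cell import env
print(env.job_done())"
```

```text
the job is handed in; nothing more can be done
None
```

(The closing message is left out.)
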